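Load the fitting bushing and index the gauge slide

ROBOT

A 6-joint arm with a two-finger parallel gripper is mounted at the origin on a cart in front of the work surface, level with it; the furniture and walls round the work are solid. World frame = base frame: x ahead of the robot, y to its left, z up, the work surface at z = 0. Lengths are in m, angles in rad, forces in N, time in s.
With the tool pointing down it reaches from about 0.275 to 0.725 m from the base axis. Payload 5.6 kg.
Tool frame: the origin (TCP) lies between the finger pads; the fingertips stand bot.tip_reach ahead of it and the grasp point (between the pads) lies 2 mm behind it (bot.tip_reach is the distance from the TCP to the fingertips, in m); x points along the fingers, y is the direction in which the jaws open and shut, and the axes are right-handed (so a half turn about x gives the same grasp; the last joint's range is limited). The gripper opens to 85 mm and grips with 20 to 120 N. Pads are 22 mm wide; open, the fingers measure 114 mm over their backs; the gripper's body (76 mm by 85 mm) begins 54 mm behind the grasp point. The pads swing forward as they close: fully open they stand 13 mm farther back than shut.
Start: joints at [-0.913, 0.255, 0.108, 0, -1.424, -0.285], TCP at [0.2, -0.512, 0.248] pointing down, gripper open.
Joint ranges: [-2.95, 2.95], [-1.21, 1.97], [-1.09, 1.5], [-2.87, 1.71], [-2.94, -0.07], [-3.05, 3.05]. Speed limits (rad/s): [2.57, 2.57, 3.14, 3.14, 3.14, 3.14].

INTERFACE

Orientations are given as a rotation vector (axis times angle).
In Python, from plant import bot, imaging, close_job gives the robot as it stands. The module is installed in compiled form; this text tells all that it offers.
- The arm moves only by the shell command python3 -m creep 'ROWS' [FORCE]. ROWS is JSON, one flat list of numbers, 7 for each row, row after row: the closure, from -1 (fully open) to 1 (shut), then the shift along the tool's x, y, z in m, then the turn, a rotation vector about the tool's x, y, z in degrees. In form: [jaw, dx, dy, dz, rx, ry, rz, jaw, dx, dy, dz, rx, ry, rz, ...]. A call has 1 to 10 rows; each row is the pose to reach, as a shift and turn from the pose measured when the call began, along the tool's axes at that moment; what a row does not reach only later rows make up. A row lasts 1/12 s, in which the tool goes at most 41.7 mm and 7.16 degrees, less where a joint would pass 70% of its speed; a pose out of reach is approached as far as the arm can. A call with a gripper value outside its range is refused whole. The fingers move at their own pace and stop on an object; FORCE is the grip in N (left out, the last holds). Time passes only in rows, so rows that repeat a pose let the fingers close. It gives the time, the measured TCP pose, the force and the opening at its end, in the units of the state.
- bot.get_state(): the state, without advancing time (a new reading comes with each control period).
- imaging.read_camera(name): name is "scene" or "top" or "wrist"; returns a dict with "image" (400x640x3 uint8, red, green, blue), "fx", "fy", "cx", "cy" (pixels), "k1" (the pictures are not rectified: a ray, as slopes to the right and down, at radius r is drawn at 1 + k1 r^2 times it, then the intrinsics apply), "world_from_camera" (4x4, takes a point from camera to world coordinates). Camera axes: x right, y up, looking along -z (the intrinsics and any distortion apply to the point x, -y, -z); pixel columns grow to the right and rows downward; lengths in m; the calibration is good to about 2 mm. A picture is of the moment at which its call begins. There is no depth.
- close_job(): hands the job in, once; it reports no verdict.
The state is a dict: "time": time; "qpos": joint angles; "joint_velocities": joint speeds; "joint_torque": joint torques, N m; "ee_pos": TCP position; "orientation": TCP orientation; "force": force on the tool from outside, world axes, zero at the start; "moment": the same for the moment, N m; "grip_width": finger opening in m.
Only numpy, scipy, OpenCV 4.12 (cv2) and the standard library are available. Lean on these libraries where they do the work, as an engineer would, in place of code of your own. Each camera call takes 0.05 s, during which the arm holds its last target.

TASK

Of the two brass bushings, slide the one whose bore fits over the steel gauge pin down onto that pin until it sits on the sliding section. Then pull up the red lock knob, slide the section along to the next hole, and push the knob down so that the lock pin is fully home. Finish while still gripping the knob and holding it fully down; leave the other bushing, the white can and the dropper bottle in front of the monitor undisturbed.

Things in the scene. Friction and masses are not known exactly. Their poses are not given: they have to be found in the camera images.
- slide_base: fixed grey base of the indexing slide, 90 x 250 x 12 mm; origin at the centre of its underside. The rail runs along its y axis; the section moves to its +y (to the robot's left, within 20 degrees). A steel strip on it (top 24 mm above the desk) has three 12 mm holes at y = -10, +30 and +70 mm; the lock pin starts in the first. End stops, tops at 33 mm, stand at y = +-117 mm
- next_hole (a point): centre of the next (middle) index hole at the top of the steel strip, 24 mm above the desk, y = +30 mm in the base frame: the lock pin must go in here
- section (a joint): sliding aluminium section, 60 mm wide, 113 mm long, top face 40 mm above the desk; metres of travel along the base's +y: 0 = lock pin over the first hole (start), 0.040 = over the next hole, 0.080 = over the last. Slight friction (1.5 N) and blocked while the lock pin is in a hole (about 2 mm play either way)
- plunger (a joint): lock plunger on the section, metres, positive up: 0 = its rest position under its spring with the 8 mm round-ended pin 6 mm deep in a hole; it must be raised by more than 0.006 to clear the strip, stop at 0.014; pushed down against the spring it is fully home at -0.004 (hard stop). Spring 500 N/m both ways (5 N at 10 mm up, 2 N fully home): let go, it returns to 0
- knob: red upright cylindrical lock knob with black rings, 24 mm diameter, 26 mm high, on the plunger; origin at the centre of its underside, 60 mm above the desk when the plunger is at 0. Below it, 20 mm diameter brass collar with its top 50 mm above the desk
- knob_center (a point): centre of the red knob, 13 mm above its underside; 73 mm above the desk when the plunger is at 0. It stands 65 mm from the gauge pin, measured along the rail
- pin_seat (a point): foot of the upright steel gauge pin, on its axis at the section's top face, 40 mm above the desk. The pin is 14 mm in diameter, 38 mm high, its top 10 mm tapered to 7 mm diameter; it rides on the section
- wide_bushing_center (a point): centre (half-way up) of the loose brass bushing that fits: 32 mm outside diameter, 30 mm high, 16.5 mm through bore, thin wall; stands upright on the desk, own z axis is the bore axis. Seated on the pin its centre is 15 mm above pin_seat
- wide_bushing: the same fitting bushing; origin at the centre of its underside
- narrow_bushing_center (a point): centre of the loose brass bushing that does not fit: the same outside, but a 9 mm through bore, thick wall; stands upright on the desk
- objective_can: loose white ribbed lens can, 47 mm diameter, 52 mm high, standing; origin at the centre of its underside. Bystander
- dropper_bottle: loose amber dropper bottle with black cap, 33 mm diameter, 102 mm high, standing; origin at the centre of its underside. Bystander
Mind the look-alikes: they are no part of the job. Leave any orange or turquoise look-alike of the wide_bushing alone.

How it is judged:
On the way, in this order (a step that is already met when the one before it is completed fails the run):
1. the wide bushing sits down on the gauge pin, let go, with the section still at its first hole (horizontal distance between wide_bushing_center and pin_seat below 0.004 m and distance between wide_bushing_center and pin_seat below 0.018 m and contact force between the fingers and wide_bushing below 0.3 N and value of joint section below 0.006 m), for 0.2 s.
2. the lock knob is gripped and pulled up until the pin is clear of its hole (value of joint plunger above 0.0055 m and contact force between the fingers and knob above 1 N), for 0.1 s.
At the end, for the whole second after the job is handed in: section at the next hole (0.040 +- 0.003 m), lock pin pushed down past rest (plunger below -0.0022 m) with fingers on the knob (over 1.5 N), wide bushing down on the gauge pin (within 4 mm of its axis, upright), narrow bushing, can and bottle within 20 mm of their starts (value of joint section between 0.037 and 0.043 m and value of joint plunger below -0.0022 m and contact force between the fingers and knob above 1.5 N and horizontal distance between wide_bushing_center and pin_seat below 0.004 m and distance between wide_bushing_center and pin_seat below 0.018 m and angle between wide_bushing_center's own z axis and vertical below 0.15 rad and distance of each of narrow_bushing_center, objective_can, dropper_bottle from where it was at the start of the episode below 0.02 m); the arm keeps its last pose, push and grip.
It fails at once if a bystander is pushed away or knocked over (distance of any of narrow_bushing_center, objective_can, dropper_bottle from where it was at the start of the episode above 0.03 m or angle between any of objective_can, dropper_bottle's own z axis and vertical above 0.4 rad).
It also fails if it takes over 56 s, if anything falls off the work surface, if the arm or the gripper's body presses on something with over 40 N, if the wrist force passes 120 N, or if a joint passes its speed limit or range.

## Working session

There is one attempt and no reset: what is moved stays moved. The work goes in short steps, Python scripts to look and compute and a shell command to move; the robot and the scene stay as the last step left them, time stands still between calls to the robot, and variables do not carry over. Pictures are saved under pics/ and viewed, and the job is handed in when it is done.

```bash
mkdir -p pics; ls
cat > h.py <<'E'
import numpy as np, cv2
from plant import bot, imaging
def snap(name,fn):
    c=imaging.read_camera(name); cv2.imwrite('pics/'+fn+'.png',c['image'][:,:,::-1]); np.savez('pics/'+fn+'.npz',**c); return c
def load(fn): return dict(np.load('pics/'+fn+'.npz'))
def ray(c,u,v):
    K=np.array([[c['fx'],0,c['cx']],[0,c['fy'],c['cy']],[0,0,1]],float)
    x,y=(u-c['cx'])/c['fx'],(v-c['cy'])/c['fy']
    rd=np.hypot(x,y); r=rd
    for _ in range(50): r=rd/(1+c['k1']*r*r)
    s=r/rd if rd>0 else 1
    T=c['world_from_camera']; d=T[:3,:3]@np.array([x*s,-y*s,-1]); return T[:3,3],d/np.linalg.norm(d)
def onz(c,u,v,z):
    o,d=ray(c,u,v); return o+d*(z-o[2])/d[2]
def proj(c,p):
    T=c['world_from_camera']; q=T[:3,:3].T@(np.array(p)-T[:3,3]); x,y=q[0]/-q[2],-q[1]/-q[2]
    k=1+c['k1']*(x*x+y*y); return np.array([c['cx']+c['fx']*x*k,c['cy']+c['fy']*y*k])
def tri(*rs):
    A=np.zeros((3,3));b=np.zeros(3)
    for o,d in rs:
        P=np.eye(3)-np.outer(d,d);A+=P;b+=P@o
    p=np.linalg.solve(A,b); return p,[np.linalg.norm((np.eye(3)-np.outer(d,d))@(p-o)) for o,d in rs]
E
python3 - <<'E'
from h import *
for n in ['scene','top','wrist']:
    c=snap(n,n+'0'); print(n,c['fx'],c['cx'],c['cy'],c['k1'],c['world_from_camera'].round(3).tolist())
s=bot.get_state();print(s,bot.tip_reach)
E
```

```text
pics
scene 423.45824347188915 324.90281295834285 191.83543323329746 -0.07136143538140445 [[-0.777, 0.255, -0.575, -0.012], [-0.629, -0.335, 0.702, 0.661], [-0.014, 0.907, 0.42, 0.46], [0.0, 0.0, 0.0, 1.0]]
top 423.1602831752394 319.4715003341718 198.56271249967435 -0.06294400241570307 [[0.117, 0.971, -0.211, 0.312], [-0.993, 0.116, -0.02, -0.017], [0.005, 0.211, 0.977, 1.149], [0.0, 0.0, 0.0, 1.0]]
wrist 275.90776819885735 321.29120886814275 201.13876119359676 -0.04384264485545901 [[-0.363, -0.882, -0.301, 0.122], [0.932, -0.343, -0.117, -0.542], [-0.0, -0.323, 0.946, 0.373], [0.0, 0.0, 0.0, 1.0]]
{'time': 0.15, 'qpos': array([-9.13376476e-01,  2.55616367e-01,  1.07334710e-01, -3.09481969e-04,
       -1.42389685e+00, -2.84619033e-01]), 'joint_velocities': array([-0.00143481, -0.00178853,  0.00337895,  0.00065147, -0.00046441,
       -0.00091614]), 'joint_torque': array([-1.63668894e-03, -3.86942554e+01,  2.38080168e+01,  5.36666259e+00,
       -4.59689240e-03, -1.18052674e-05]), 'ee_pos': array([ 0.20025213, -0.51189699,  0.24762058]), 'orientation': array([-0.29138718,  1.55129443,  0.29355044]), 'force': array([ 0.03062494, -0.5546344 ,  0.74331154]), 'moment': array([-0.00973079,  0.02934072, -0.01033618]), 'grip_width': 0.08544036436432764} 0.017
```

View pics/scene0.png

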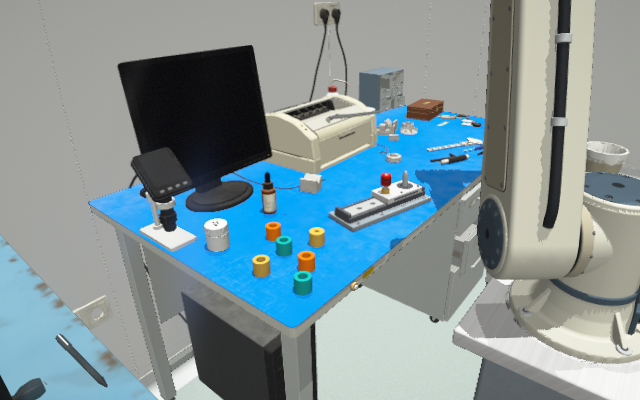

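View pics/top0.png

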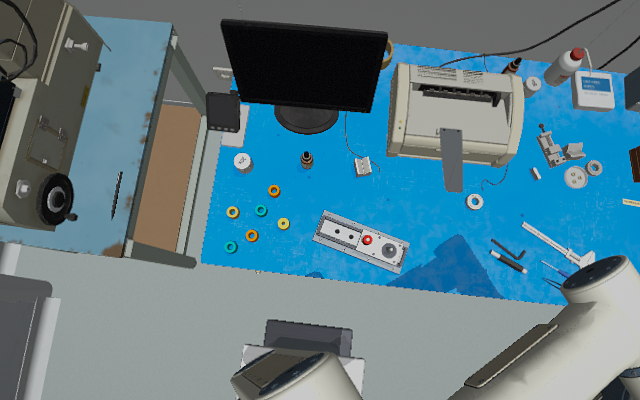

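View pics/wrist0.png

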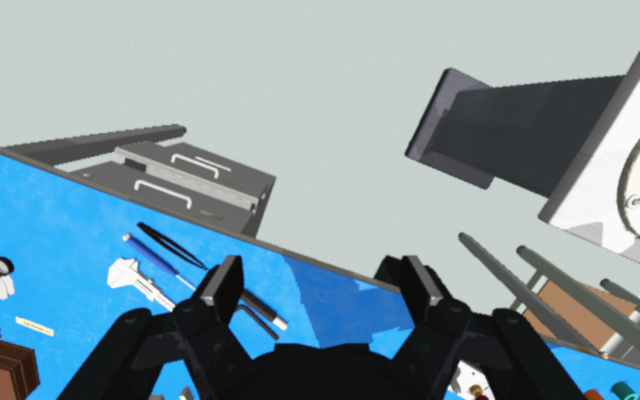

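Scene and top views. The candidates in the top view are brass (233,212) and (284,224), orange (274,191) and (251,236), and turquoise (261,210) and (231,247). The slide is around (360,242), the knob at (367,240) and the pin at about (390,250). The dropper bottle is at (307,158) and the can at (242,160). I'll zoom in on these.

Run:
```python
import cv2,numpy as np
a=cv2.imread('pics/top0.png')[170:290,215:415]; cv2.imwrite('pics/topc.png',cv2.resize(a,None,fx=4,fy=4,interpolation=cv2.INTER_CUBIC))
b=cv2.imread('pics/scene0.png')[160:300,240:440]; cv2.imwrite('pics/scenec.png',cv2.resize(b,None,fx=4,fy=4,interpolation=cv2.INTER_CUBIC))
```

```text
(no output)
```

View pics/topc.png

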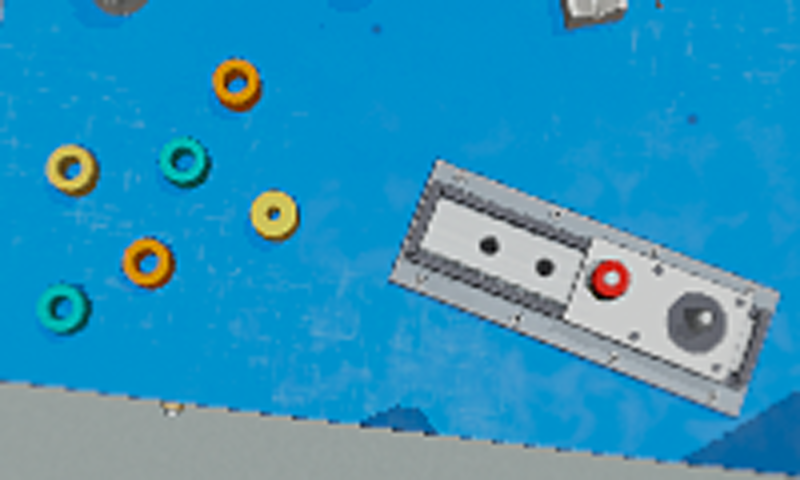

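View pics/scenec.png

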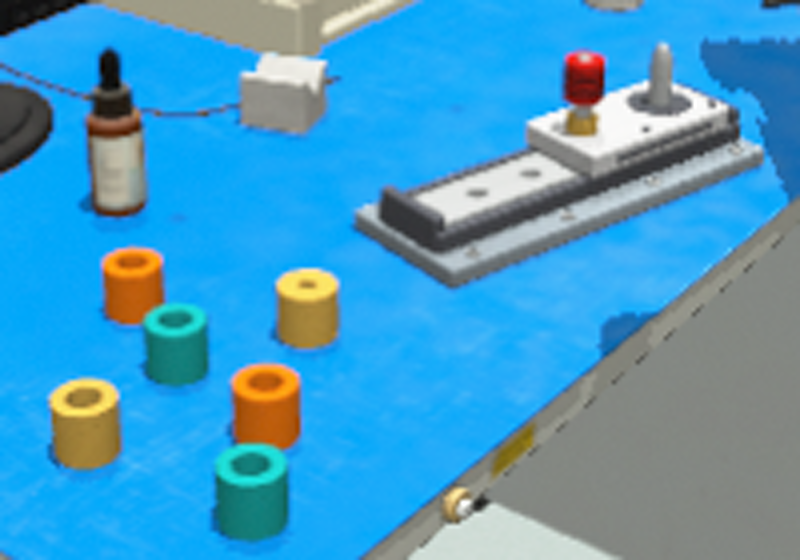

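The crop shows that brass (233,212) has the wide bore and is the target. Brass (284,224) has the 9 mm bore and stays where it is. Next I triangulate across the top and scene views.

Run:
```python
from h import *
T=load('top0');S=load('scene0')
def t(n,a,b):
    p,e=tri(ray(T,*a),ray(S,*b)); print(n,p.round(4),np.round(e,4))
tc=lambda x,y:(215+(x+.5)/4-.5,170+(y+.5)/4-.5); sc=lambda x,y:(240+(x+.5)/4-.5,160+(y+.5)/4-.5)
t('wide top',tc(72,169),sc(85,397)); t('narrow top',tc(274,213),sc(308,283))
t('hole3',tc(489,245),sc(479,192)); t('hole2',tc(545,267),sc(532,173))
t('knob top',tc(612,278),sc(585,57)); t('pin top',tc(705,318),sc(662,45))
t('base corner L-near',tc(390,283),sc(455,284)); t('corner L-far',tc(437,160),sc(357,215))
t('orange1 top',tc(236,83),sc(133,259));t('turq top',tc(184,160),sc(176,318));t('orange2',tc(148,262),sc(266,381));t('turq2',tc(63,307),sc(252,462))
for n,p,z in [('hole3',(489,245),.024),('hole2',(545,267),.024),('knobtop',(612,278),.086),('pintop',(705,318),.078),('wide',(72,169),.03),('cornRN',(739,416),.012),('cornRF',(778,293),.012),('cornLN',(390,283),.012),('cornLF',(437,160),.012)]:
    print(n,onz(T,*tc(*p),z).round(4))
for n,p,z in [('bottle',(307,155),.1),('can',(242,160),.052)]: print(n,onz(T,*p,z).round(4))
```

```text
wide top [0.4899 0.2347 0.0261] [0.0009 0.0009]
narrow top [0.4757 0.0944 0.0271] [0.0002 0.0002]
hole3 [ 0.4718 -0.0514  0.0213] [0.0002 0.0002]
hole2 [ 0.4615 -0.0904  0.0211] [0.0002 0.0002]
knob top [ 0.4518 -0.1288  0.0837] [0.0004 0.0004]
pin top [ 0.4347 -0.1908  0.0754] [0.0009 0.0009]
base corner L-near [0.4416 0.0124 0.0009] [0.0006 0.0006]
corner L-far [ 0.5281 -0.0101  0.0058] [0.0004 0.0004]
orange1 top [0.5618 0.1326 0.0283] [0.001 0.001]
turq top [0.5048 0.16   0.0269] [0.0007 0.0007]
orange2 [0.4336 0.1739 0.0262] [0.0008 0.0008]
turq2 [0.3967 0.2254 0.0267] [0.0005 0.0005]
hole3 [ 0.4716 -0.0513  0.024 ]
hole2 [ 0.4613 -0.0901  0.024 ]
knobtop [ 0.4511 -0.1288  0.086 ]
pintop [ 0.4337 -0.1907  0.078 ]
wide [0.4886 0.2332 0.03  ]
cornRN [ 0.3788 -0.2296  0.012 ]
cornRF [ 0.4637 -0.2492  0.012 ]
cornLN [0.4398 0.0118 0.012 ]
cornLF [ 0.5273 -0.0099  0.012 ]
bottle [0.6488 0.0496 0.1   ]
can [0.6293 0.226  0.052 ]
```

```bash
cat >> h.py <<'E'
from scipy.spatial.transform import Rotation as Rn
def plan(p,jawdeg,s=None):
    s=s or bot.get_state(); R0=Rn.from_rotvec(s['orientation']); 
    x=np.array([0,0,-1.]);a=np.radians(jawdeg); y=np.array([np.cos(a),np.sin(a),0]); R1=Rn.from_matrix(np.c_[x,y,np.cross(x,y)])
    d=R0.inv().apply(np.array(p)-s['ee_pos']); r=(R0.inv()*R1).as_rotvec(degrees=True)
    print('t',round(s['time'],2),'tcp',s['ee_pos'].round(4),'F',s['force'].round(2),'w',round(float(s['grip_width']),4),'jawdir',R0.as_matrix()[:,1].round(3),'q6',round(s['qpos'][5],2))
    print('SHIFT mm',(d*1000).round(1),'TURN deg',r.round(2), 'dist',np.linalg.norm(d).round(3))
E
python3 - <<'E'
from h import *
s=bot.get_state();print(Rn.from_rotvec(s['orientation']).as_matrix().round(3).tolist())
plan([.47,.21,.22],-15);plan([.47,.21,.22],165)
E
```

```text
[[-0.001, -0.364, 0.931], [0.001, 0.931, 0.364], [-1.0, 0.001, -0.0]]
t 0.15 tcp [ 0.2003 -0.5119  0.2476] F [ 0.03 -0.55  0.74] w 0.0854 jawdir [-0.364  0.931  0.001] q6 -0.28
SHIFT mm [ 28.4 574.  514.1] TURN deg [ 1.2636e+02 -9.0000e-02 -4.0000e-02] dist 0.771
t 0.15 tcp [ 0.2003 -0.5119  0.2476] F [ 0.03 -0.55  0.74] w 0.0854 jawdir [-0.364  0.931  0.001] q6 -0.28
SHIFT mm [ 28.4 574.  514.1] TURN deg [-5.364e+01  3.000e-02 -8.000e-02] dist 0.771
```

```bash
python3 -m creep '[-1,0.014,0.287,0.257,-27,0,0,-1,0.014,0.287,0.257,-27,0,0,-1,0.014,0.287,0.257,-27,0,0,-1,0.014,0.287,0.257,-27,0,0,-1,0.014,0.287,0.257,-27,0,0,-1,0.014,0.287,0.257,-27,0,0,-1,0.014,0.287,0.257,-27,0,0,-1,0.014,0.287,0.257,-27,0,0,-1,0.014,0.287,0.257,-27,0,0,-1,0.014,0.287,0.257,-27,0,0]' 40
python3 -c "
from h import *
plan([.47,.21,.22],165)"
```

```text
time: 0.98
ee_pos: [0.336, -0.1469, 0.2338]
orientation: [-0.661, 1.466, 0.664]
force: [0.0, -0.5, -0.6]
grip_width: 0.0855
t 0.98 tcp [ 0.336  -0.1469  0.2338] F [ 0.02 -0.5  -0.64] w 0.0855 jawdir [-0.75   0.661  0.002] q6 -0.74
SHIFT mm [ 14.8 135.3 356.3] TURN deg [-26.38   0.14  -0.06] dist 0.381
```

```bash
python3 -c "
from h import *
snap('wrist','wA')"
python3 -m creep '[-1,0.014,0.135,0.355,-26,0,0,-1,0.014,0.135,0.355,-26,0,0,-1,0.014,0.135,0.355,-26,0,0,-1,0.014,0.135,0.355,-26,0,0,-1,0.014,0.135,0.355,-26,0,0,-1,0.014,0.135,0.355,-26,0,0,-1,0.014,0.135,0.355,-26,0,0,-1,0.014,0.135,0.355,-26,0,0,-1,0.014,0.135,0.355,-26,0,0,-1,0.014,0.135,0.355,-26,0,0]'
python3 -c "
from h import *
snap('wrist','wB')
plan([.489,.234,.12],165)"
```

```text
time: 1.87
ee_pos: [0.4705, 0.2125, 0.219]
orientation: [-1.01, 1.323, 1.013]
force: [-0.3, 0.4, -0.4]
grip_width: 0.0857
t 1.92 tcp [0.4702 0.2116 0.2189] F [ 1.23  1.56 -0.62] w 0.0856 jawdir [-0.965  0.262  0.002] q6 -0.99
SHIFT mm [ 98.9 -12.4  26.5] TURN deg [-0.21  0.04 -0.12] dist 0.103
```

View pics/wA.png

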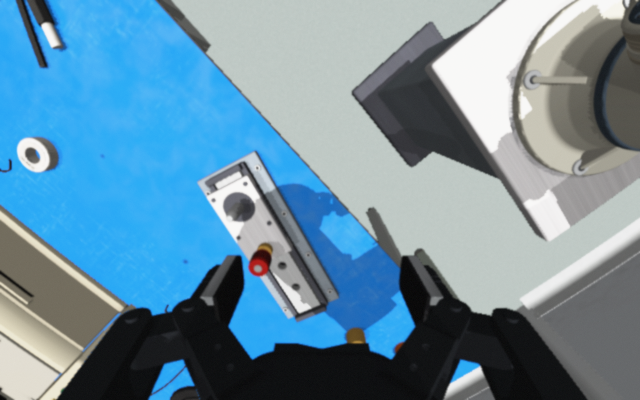

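View pics/wB.png

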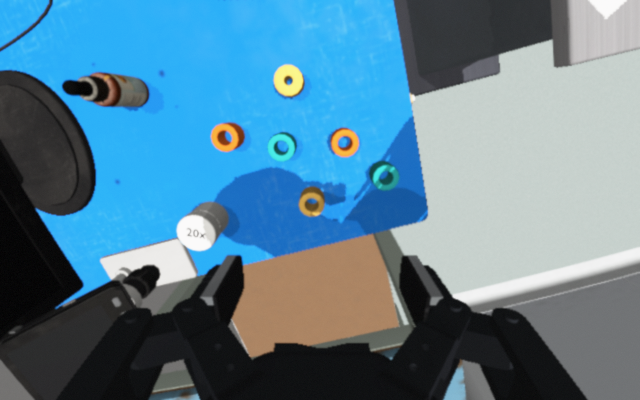

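wB shows the wide bushing at (311,202), in the hand's shadow, with the narrow one at (288,80). wA shows the slide, with the knob at (260,262) and the pin at about (240,207). I'll measure bore centres from wB and top.

Run:
```python
from h import *
W=load('wB');T=load('top0')
for n,c,(u,v),h in [('wb',W,(311,202),24),('wt',T,(233,212),12),('nb',W,(288,80),24)]:
    im=cv2.cvtColor(c['image'],cv2.COLOR_RGB2HSV)[v-h:v+h,u-h:u+h]
    m=((im[...,0]>15)&(im[...,0]<35)&(im[...,1]>90)).astype(np.uint8)
    cs,hi=cv2.findContours(m,cv2.RETR_CCOMP,cv2.CHAIN_APPROX_NONE)
    for k,q in enumerate(cs):
        a=cv2.contourArea(q)
        if a>3: 
            mo=cv2.moments(q); print(n,'hole' if hi[0][k][3]>=0 else 'outer',a,u-h+mo['m10']/mo['m00'],v-h+mo['m01']/mo['m00'])
    cv2.imwrite(f'pics/{n}.png',cv2.resize(c['image'][v-h:v+h,u-h:u+h,::-1],(400,400),interpolation=cv2.INTER_CUBIC))
a=np.hstack([cv2.imread(f'pics/{n}.png') for n in ['wb','nb']]);cv2.imwrite('pics/wnb.png',a)
```

```text
wb outer 514.5 311.3615160349854 201.5769355361192
wb hole 72.0 311.6365740740741 200.90277777777777
wt outer 100.5 232.70978441127696 212.29021558872304
wt hole 23.5 232.8581560283688 212.24822695035462
nb outer 654.0 288.5642201834862 80.59174311926606
nb hole 52.0 288.91346153846155 81.15064102564102
```

View pics/wnb.png

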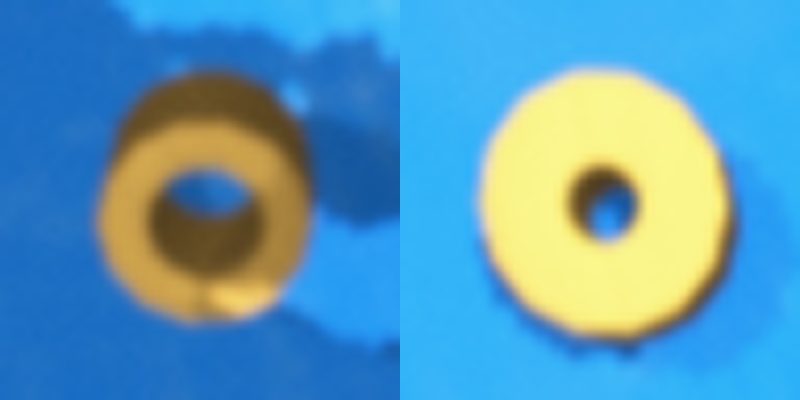

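The crop confirms the choice: the left bushing has a wide bore and thin wall, and the right one is narrow. The top face centre of the wide one in wB is about (311.2,204.0).

Run:
```python
from h import *
W=load('wB');T=load('top0');S=load('scene0')
rs=[ray(W,311.3,204.1),ray(T,232.8,212.1)]
print(tri(*rs)); print(onz(W,311.3,204.1,.03),onz(T,232.8,212.1,.03))
print('narrow',onz(W,288.3,80,.03))
p=onz(W,311.3,204.1,.03); plan([p[0],p[1],.12],165)
```

```text
(array([0.48412952, 0.2260993 , 0.06047921]), [np.float64(0.0009091942111375614), np.float64(0.0009091942111375928)])
[0.48897388 0.23647131 0.03      ] [0.48804258 0.2326386  0.03      ]
narrow [0.47424915 0.09638514 0.03      ]
t 1.92 tcp [0.4702 0.2116 0.2189] F [ 1.23  1.56 -0.62] w 0.0856 jawdir [-0.965  0.262  0.002] q6 -0.99
SHIFT mm [ 98.9 -11.8  28.9] TURN deg [-0.21  0.04 -0.12] dist 0.104
```

```bash
python3 -m creep '[-1,0.050,-0.006,0.014,0,0,0,-1,0.098,-0.012,0.028,0,0,0,-1,0.098,-0.012,0.028,0,0,0,-1,0.098,-0.012,0.028,0,0,0,-1,0.098,-0.012,0.028,0,0,0,-1,0.098,-0.012,0.028,0,0,0]'
python3 -c "
from h import *
snap('wrist','wC')
plan([.489,.235,.12],165)"
```

```text
time: 2.42
ee_pos: [0.4899, 0.2352, 0.1229]
orientation: [-1.01, 1.321, 1.012]
force: [-0.3, -0.2, 1.0]
grip_width: 0.0854
t 2.47 tcp [0.49   0.2355 0.1234] F [ 0.21 -0.48 -0.4 ] w 0.0858 jawdir [-0.965  0.262 -0.001] q6 -1.0
SHIFT mm [ 3.4  0.8 -0.7] TURN deg [-0.22  0.2   0.04] dist 0.004
```

View pics/wC.png

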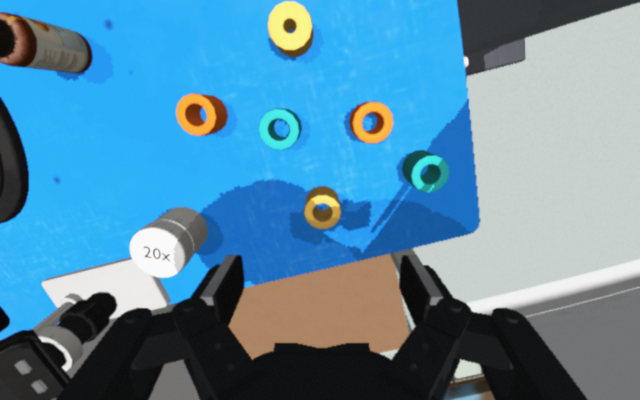

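wC shows the wide bushing at about (322,209), centred between the fingers.

```bash
cat >> h.py <<'E'
def crop(c,u,v,h,fn,k=8):
    cv2.imwrite('pics/'+fn+'.png',cv2.resize(c['image'][v-h:v+h,u-h:u+h,::-1],None,fx=k,fy=k,interpolation=cv2.INTER_CUBIC))
def unc(u,v,h,x,y,k=8): return (u-h+(x+.5)/k-.5,v-h+(y+.5)/k-.5)
E
python3 -c "
from h import *
crop(load('wC'),322,209,30,'wCc')"
```

```text
(no output)
```

View pics/wCc.png

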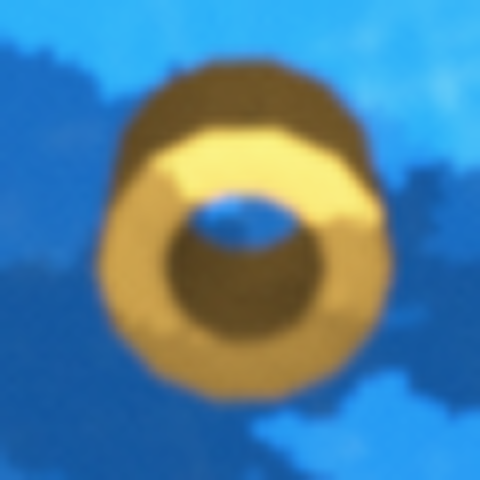

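Run:
```python
from h import *
W=load('wC');T=load('top0');B=load('wB')
u=unc(322,209,30,245,266)
print(u,onz(W,*u,.03),tri(ray(W,*u),ray(T,232.8,212.1),ray(load('scene0'),260.9,259)))
print(tri(ray(W,*u),ray(B,311.3,204.1)))
# range from width
print('depth by size', .032*W['fx']/36.6, (W['world_from_camera'][2,3]))
c=W['world_from_camera'][:3,3]; print(c, np.linalg.norm(onz(W,*u,.03)-c))
p=onz(W,*u,.03);plan([p[0],p[1],.021],165)
```

```text
(322.1875, 211.8125) [0.48906318 0.23655166 0.03      ] (array([0.48913065, 0.23566261, 0.02711141]), [np.float64(0.0018495431433741367), np.float64(0.002385641521845861), np.float64(0.0006562639218786947)])
(array([0.48900406, 0.23646604, 0.03012808]), [np.float64(5.718812553821345e-05), np.float64(5.718812553818247e-05)])
depth by size 0.24123083558370043 0.2485085143017214
[0.46723392 0.15500118 0.24850851] 0.23424979892038977
t 2.47 tcp [0.49   0.2355 0.1234] F [ 0.21 -0.48 -0.4 ] w 0.0858 jawdir [-0.965  0.262 -0.001] q6 -1.0
SHIFT mm [102.4   1.2   0.4] TURN deg [-0.22  0.2   0.04] dist 0.102
```

```bash
python3 -m creep '[-1,0.025,0.001,0,0,0,0,-1,0.050,0.001,0,0,0,0,-1,0.075,0.001,0,0,0,0,-1,0.090,0.001,0,0,0,0,-1,0.100,0.001,0,0,0,0,-1,0.102,0.001,0,0,0,0,-1,0.102,0.001,0,0,0,0,-1,0.102,0.001,0,0,0,0]'
python3 -c "
from h import *
plan([.4891,.2365,.021],165)"
```

```text
time: 3.13
ee_pos: [0.4902, 0.2367, 0.0231]
orientation: [-1.009, 1.317, 1.012]
force: [0.5, -0.3, 0.2]
grip_width: 0.0853
t 3.13 tcp [0.4902 0.2367 0.0231] F [ 0.48 -0.32  0.2 ] w 0.0853 jawdir [-0.965  0.262 -0.003] q6 -1.0
SHIFT mm [ 2.1  1.  -0.5] TURN deg [-0.2   0.33  0.15] dist 0.002
```

```bash
python3 -m creep '[-0.3,0.001,0.001,0,0,0,0,0,0.001,0.001,0,0,0,0,0.3,0.001,0.001,0,0,0,0,1,0.001,0.001,0,0,0,0,1,0.001,0.001,0,0,0,0,1,0.001,0.001,0,0,0,0,1,0.001,0.001,0,0,0,0,1,0.001,0.001,0,0,0,0,1,0.001,0.001,0,0,0,0]' 30
python3 -c "
from h import *
snap('wrist','wD')
plan([.4891,.2365,.17],165)"
```

```text
time: 3.88
ee_pos: [0.4895, 0.2371, 0.0226]
orientation: [-1.01, 1.316, 1.012]
force: [-2.3, -0.0, 5.3]
grip_width: 0.0307
t 3.93 tcp [0.4895 0.2371 0.0226] F [-0.61 -0.29  5.7 ] w 0.0307 jawdir [-0.965  0.262 -0.003] q6 -1.0
SHIFT mm [-147.4   -0.2    0.2] TURN deg [-0.19  0.36  0.18] dist 0.147
```

View pics/wD.png

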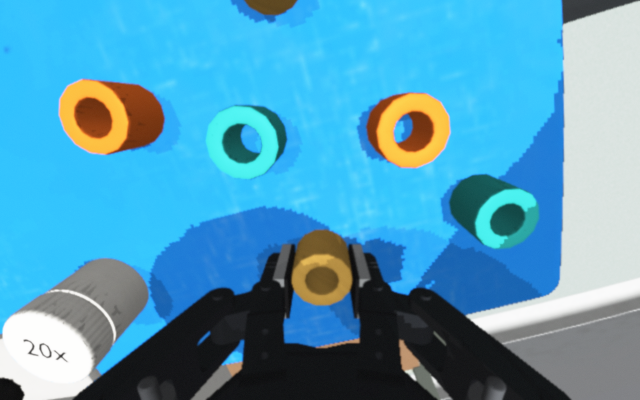

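Gripped: the opening is 30.7 mm and the bushing stands between the pads at (322,270). Lifting next.

```bash
python3 -m creep '[1,-0.010,0,0,0,0,0,1,-0.035,0,0,0,0,0,1,-0.070,0,0,0,0,0,1,-0.110,0,0,0,0,0,1,-0.145,0,0,0,0,0,1,-0.145,0,0,0,0,0]'
python3 -c "
from h import *
snap('wrist','wE')
plan([.458,-.10,.17],165)
plan([.4337,-.1907,.17],165)"
```

```text
time: 4.43
ee_pos: [0.4924, 0.2381, 0.1761]
orientation: [-1.01, 1.301, 1.009]
force: [1.5, 0.4, -0.8]
grip_width: 0.0305
t 4.48 tcp [0.4907 0.2377 0.1722] F [ 0.11  0.16 -0.66] w 0.0309 jawdir [-0.965  0.262 -0.009] q6 -1.0
SHIFT mm [  -1.7  -56.8 -334.5] TURN deg [-0.17  0.76  0.5 ] dist 0.339
t 4.48 tcp [0.4907 0.2377 0.1722] F [ 0.11  0.16 -0.66] w 0.0309 jawdir [-0.965  0.262 -0.009] q6 -1.0
SHIFT mm [  -2.9  -57.1 -428.4] TURN deg [-0.17  0.76  0.5 ] dist 0.432
```

View pics/wE.png

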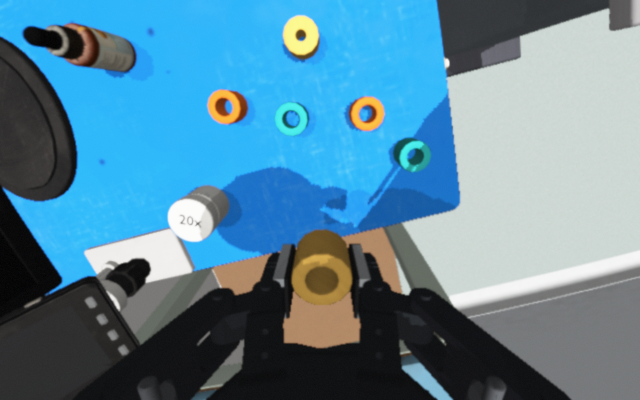

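```bash
python3 -m creep '[1,-0.001,-0.007,-0.042,0,0.7,0.5,1,-0.001,-0.014,-0.083,0,0.7,0.5,1,-0.001,-0.021,-0.125,0,0.7,0.5,1,-0.001,-0.028,-0.167,0,0.7,0.5,1,-0.001,-0.035,-0.208,0,0.7,0.5,1,-0.001,-0.042,-0.250,0,0.7,0.5,1,-0.001,-0.049,-0.292,0,0.7,0.5,1,-0.001,-0.054,-0.320,0,0.7,0.5,1,-0.001,-0.057,-0.334,0,0.7,0.5,1,-0.001,-0.057,-0.334,0,0.7,0.5]'
python3 -m creep '[1,0,0,0,0,0,0,1,0,0,0,0,0,0]'
python3 -c "
from h import *
snap('wrist','wF')
plan([.458,-.10,.17],165)
plan([.4337,-.1907,.17],165)"
```

```text
time: 5.32
ee_pos: [0.4569, -0.1023, 0.1682]
orientation: [-1.007, 1.326, 1.011]
force: [-0.8, 0.6, -0.9]
grip_width: 0.0308
time: 5.48
ee_pos: [0.4561, -0.1022, 0.1673]
orientation: [-1.006, 1.328, 1.012]
force: [-1.1, 0.1, -0.7]
grip_width: 0.0309
t 5.53 tcp [ 0.4564 -0.1018  0.1676] F [-0.2  -0.08 -0.7 ] w 0.0303 jawdir [-0.964  0.265  0.004] q6 -0.38
SHIFT mm [-2.4 -1.   2.1] TURN deg [-0.39 -0.   -0.23] dist 0.003
t 5.53 tcp [ 0.4564 -0.1018  0.1676] F [-0.2  -0.08 -0.7 ] w 0.0303 jawdir [-0.964  0.265  0.004] q6 -0.38
SHIFT mm [ -2.4  -1.7 -91.8] TURN deg [-0.39 -0.   -0.23] dist 0.092
```

View pics/wF.png

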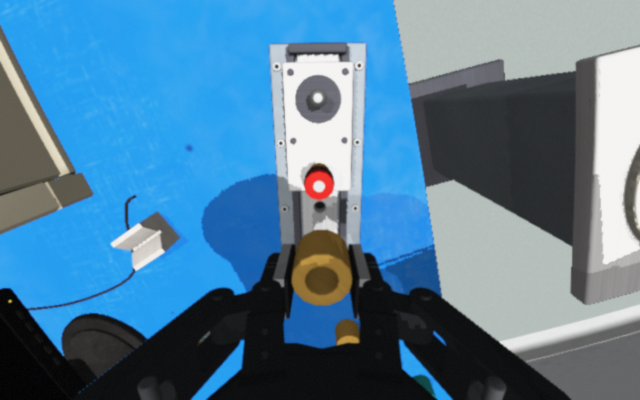

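wF shows the slide aligned with the tool. The pin top is at (317,97) inside a grey disc, the knob is at (319,187), and the held bushing is at (321,270).

```bash
python3 -c "
from h import *
c=load('wF')
crop(c,318,98,30,'wFp');crop(c,319,185,30,'wFk')
cv2.imwrite('pics/wFpk.png',cv2.resize(np.hstack([cv2.imread('pics/wFp.png'),cv2.imread('pics/wFk.png')]),(800,400)))"
```

```text
(no output)
```

View pics/wFpk.png

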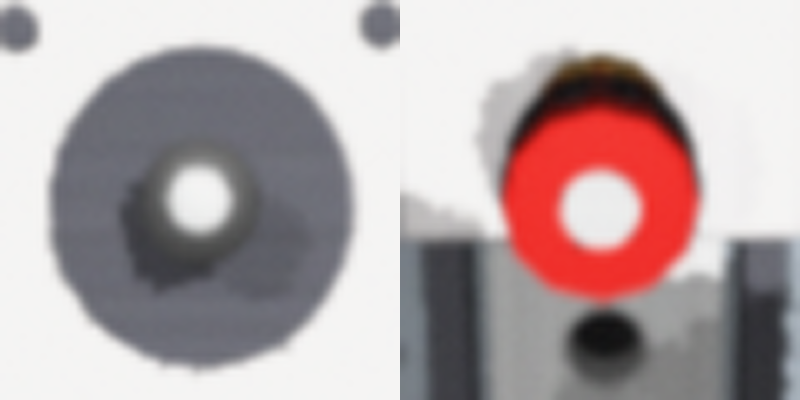

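Run:
```python
from h import *
F=load('wF');T=load('top0');A=load('wA')
k=400/60
f=lambda u0,v0,x,y:(u0+(x+.5)/k-.5,v0+(y+.5)/k-.5)
pt=f(288,68,199,199);pd=f(288,68,202,206);kt=f(289,155,201,202)
tc=lambda x,y:(215+(x+.5)/4-.5,170+(y+.5)/4-.5)
P=onz(F,*pt,.078);D=onz(F,*pd,.04);K=onz(F,*kt,.086)
print('pin',P,'disc',D,'knob',K,'sep',np.linalg.norm((K-P)[:2]),(K-P)[:2])
print(tri(ray(F,*pt),ray(T,*tc(705,318))),tri(ray(F,*kt),ray(T,*tc(612,278))))
print(F['world_from_camera'][:3,3],(F['world_from_camera'][:3,:3]).round(3))
# held bushing top face center
s=bot.get_state();
```

```text
pin [ 0.43391829 -0.18974048  0.078     ] disc [ 0.43378818 -0.19015717  0.04      ] knob [ 0.45035846 -0.12751135  0.086     ] sep 0.0643641547116732 [0.01644017 0.06222913]
(array([ 0.43359895, -0.18990888,  0.0813254 ]), [np.float64(0.00042815975889683394), np.float64(0.00042815975889690463)]) (array([ 0.45032005, -0.12844583,  0.0897103 ]), [np.float64(0.0002590370679917261), np.float64(0.0002590370679917657)])
[ 0.43385534 -0.18210183  0.29312223] [[-0.964 -0.254 -0.083]
 [ 0.268 -0.912 -0.311]
 [ 0.003 -0.322  0.947]]
```

```bash
python3 -c "
from h import *
c=load('wE');crop(c,321,268,36,'wEh',10)
c=load('wF');crop(c,321,268,36,'wFh',10)"
```

```text
(no output)
```

View pics/wFh.png

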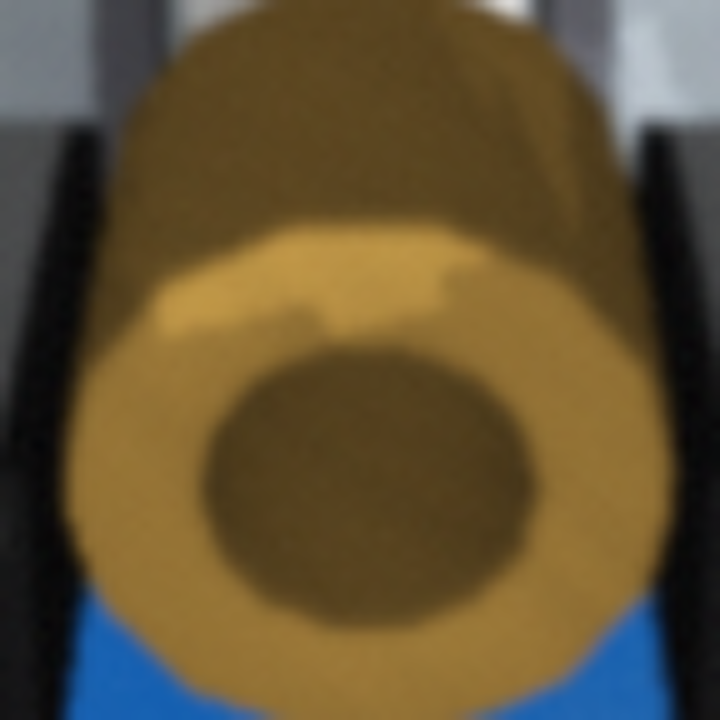

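Run:
```python
from h import *
F=load('wF'); s=bot.get_state(); z=s['ee_pos'][2]
for u in [(321.65,280.25),(321.5,279.5)]:
    H=onz(F,*u,z+.0074); d=H-s['ee_pos']; R=Rn.from_rotvec(s['orientation']).as_matrix()
    print(H,'off tool',R.T@d*1000)
# fingers-midline and needed motion
H=onz(F,321.65,280.25,z+.0074)
P=np.array([.4338,-.1899])
t=s['ee_pos'].copy(); t[:2]+=P-H[:2]; t[2]=.15; print(t); plan(t,165)
```

```text
[ 0.45529032 -0.10276478  0.17497022] off tool [-7.39639937  0.86818999 -1.25086921]
[ 0.45524413 -0.10321341  0.17497022] off tool [-7.39666668  0.79368829 -1.69567582]
[ 0.43493958 -0.18891688  0.15      ]
t 5.53 tcp [ 0.4564 -0.1018  0.1676] F [-0.2  -0.08 -0.7 ] w 0.0303 jawdir [-0.964  0.265  0.004] q6 -0.38
SHIFT mm [ 17.6  -2.5 -89.7] TURN deg [-0.39 -0.   -0.23] dist 0.091
```

```bash
python3 -m creep '[1,0.005,-0.001,-0.025,-0.4,0,-0.2,1,0.015,-0.002,-0.055,-0.4,0,-0.2,1,0.030,-0.002,-0.080,-0.4,0,-0.2,1,0.045,-0.003,-0.090,-0.4,0,-0.2,1,0.052,-0.003,-0.090,-0.4,0,-0.2,1,0.052,-0.003,-0.090,-0.4,0,-0.2,1,0.052,-0.003,-0.090,-0.4,0,-0.2,1,0.052,-0.003,-0.090,-0.4,0,-0.2]'
python3 -c "
from h import *
snap('wrist','wG');c=snap('scene','sG');crop(c,400,185,40,'sGc',10)
plan([.4349,-.1889,.10],165)"
```

```text
time: 6.2
ee_pos: [0.4362, -0.1885, 0.1164]
orientation: [-1.016, 1.32, 1.015]
force: [0.3, 0.4, -1.0]
grip_width: 0.0306
t 6.3 tcp [ 0.4362 -0.1886  0.1165] F [ 0.26 -0.8  -0.75] w 0.0306 jawdir [-0.966  0.257 -0.001] q6 -0.18
SHIFT mm [16.5  1.2 -0.6] TURN deg [0.1  0.01 0.08] dist 0.017
```

View pics/wG.png

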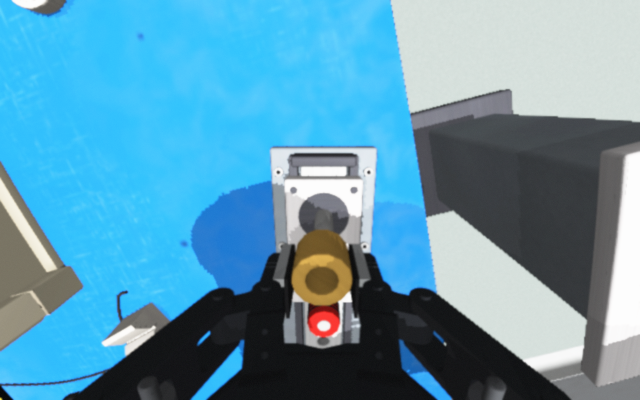

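View pics/sGc.png

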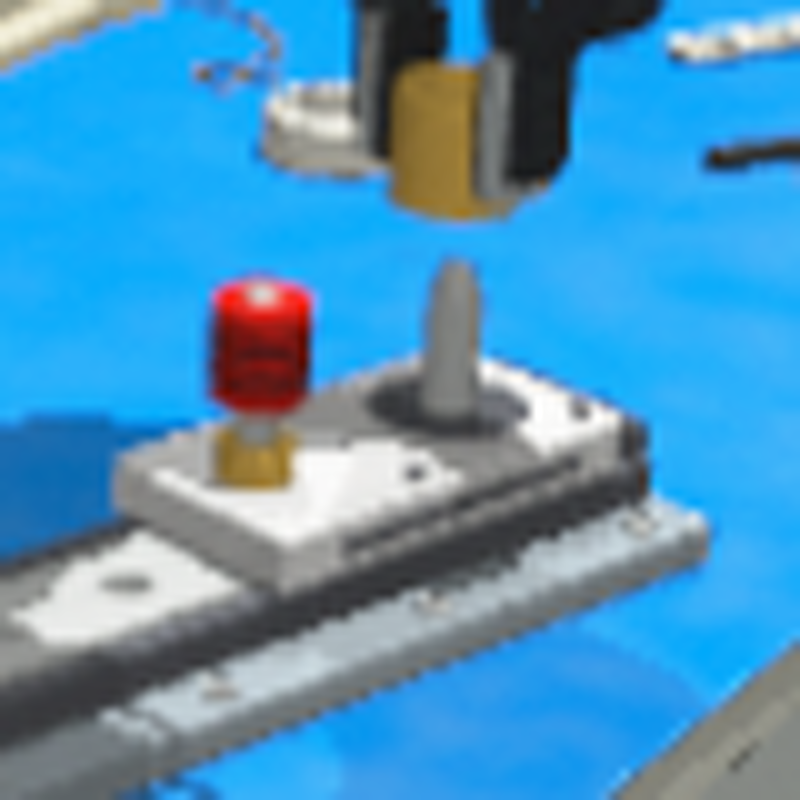

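Both views show the bushing straight above the pin. I'll descend in stages, watching the force.

```bash
python3 -m creep '[1,0.005,0.001,-0.001,0,0,0,1,0.010,0.001,-0.001,0,0,0,1,0.016,0.001,-0.001,0,0,0,1,0.022,0.001,-0.001,0,0,0,1,0.028,0.001,-0.001,0,0,0,1,0.028,0.001,-0.001,0,0,0]'
python3 -c "
from h import *
c=snap('scene','sH');crop(c,400,185,40,'sHc',10)
plan([.4349,-.1889,.0635],165)"
```

```text
time: 6.8
ee_pos: [0.4339, -0.1891, 0.0868]
orientation: [-1.014, 1.322, 1.017]
force: [-0.1, 0.4, -1.9]
grip_width: 0.0307
t 6.85 tcp [ 0.4343 -0.1893  0.0875] F [ 0.12  0.47 -1.33] w 0.0308 jawdir [-0.966  0.257  0.001] q6 -0.18
SHIFT mm [24.  -0.5  0.5] TURN deg [ 0.09 -0.01 -0.05] dist 0.024
```

View pics/sHc.png

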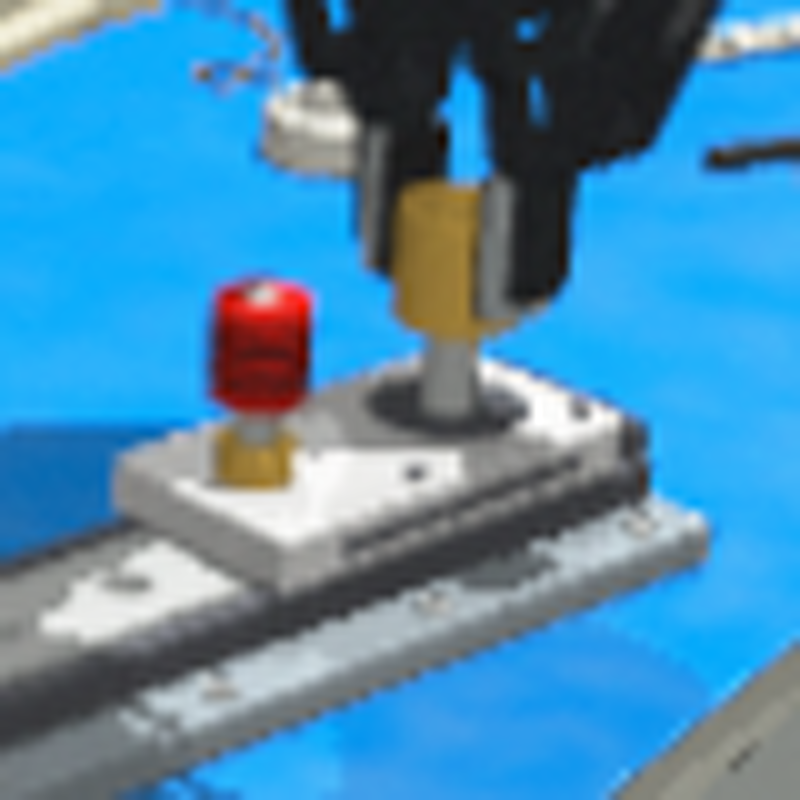

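The bushing has started over the pin with no contact force, so I continue down.

```bash
python3 -m creep '[1,0.005,0,0,0,0,0,1,0.010,0,0,0,0,0,1,0.015,0,0,0,0,0,1,0.019,0,0,0,0,0,1,0.021,0,0,0,0,0,1,0.022,0,0,0,0,0,1,0.022,0,0,0,0,0]'
python3 -c "
from h import *
c=snap('scene','sI');crop(c,400,185,40,'sIc',10)
plan([.4349,-.1889,.0635],165)"
```

```text
time: 7.43
ee_pos: [0.4342, -0.1893, 0.0653]
orientation: [-1.015, 1.322, 1.016]
force: [-0.1, -0.0, -0.8]
grip_width: 0.0307
t 7.48 tcp [ 0.4344 -0.1893  0.0655] F [-0.31 -0.02 -1.48] w 0.0301 jawdir [-0.966  0.257  0.001] q6 -0.18
SHIFT mm [ 2.  -0.4  0.6] TURN deg [ 0.09 -0.01 -0.04] dist 0.002
```

View pics/sIc.png

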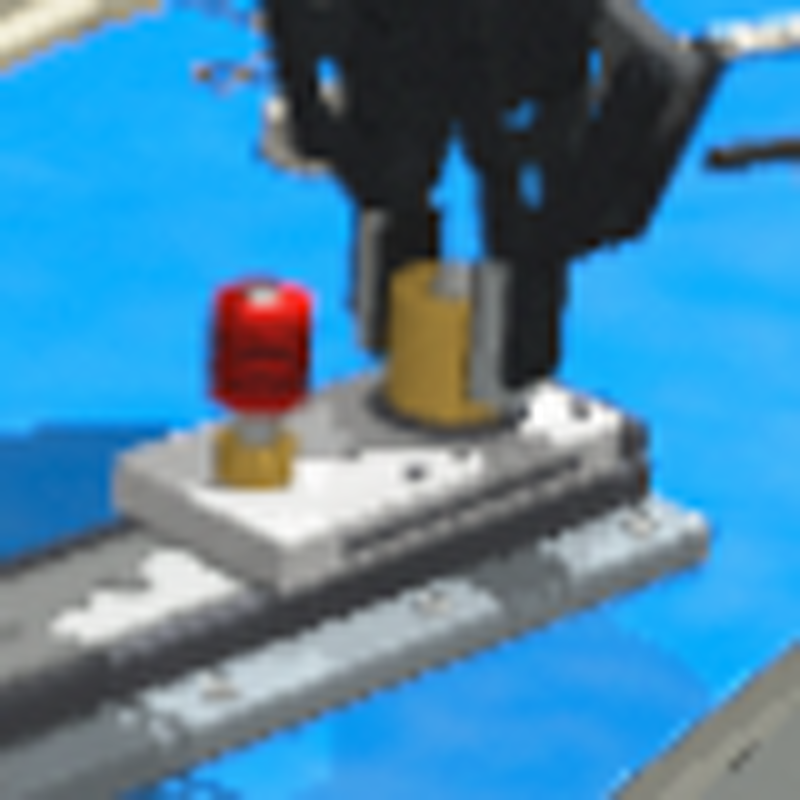

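```bash
python3 -m creep '[1,0.001,0,0,0,0,0,1,0.002,0,0,0,0,0,1,0.002,0,0,0,0,0,0,0.002,0,0,0,0,0,-0.5,0.002,0,0,0,0,0,-1,0.002,0,0,0,0,0,-1,0.002,0,0,0,0,0,-1,0.002,0,0,0,0,0]'
python3 -c "
from h import *
c=snap('scene','sJ');crop(c,400,185,40,'sJc',10);snap('wrist','wJ')
plan([.4349,-.1889,.13],165)"
```

```text
time: 8.15
ee_pos: [0.4345, -0.1894, 0.0637]
orientation: [-1.015, 1.321, 1.016]
force: [0.6, 0.1, 0.2]
grip_width: 0.0854
t 8.25 tcp [ 0.4344 -0.1893  0.0636] F [ 0.05 -0.45  0.05] w 0.0851 jawdir [-0.966  0.257  0.001] q6 -0.18
SHIFT mm [-66.4  -0.3   0.5] TURN deg [ 0.1  -0.01 -0.03] dist 0.066
```

View pics/sJc.png

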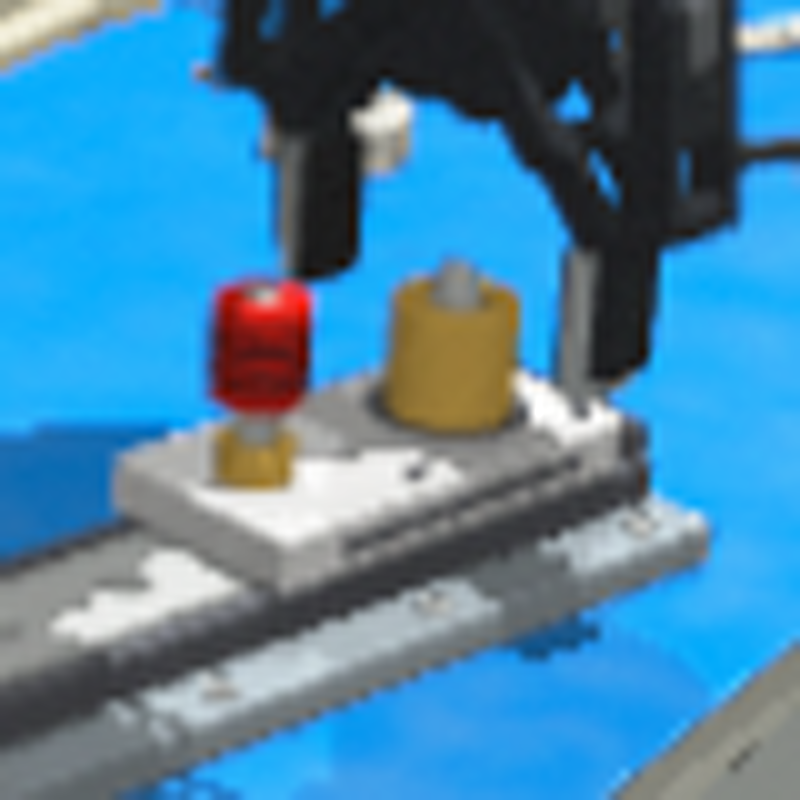

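View pics/wJ.png

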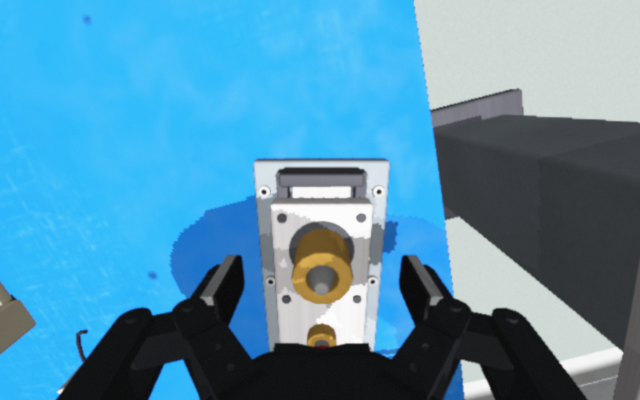

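The bushing is seated on the disc with the pin tip showing, and it has been let go. Next I raise the hand and go over the knob.

```bash
python3 -m creep '[-1,-0.010,0,0,0,0,0,-1,-0.040,0,0,0,0,0,-1,-0.075,0,0,0,0,0,-1,-0.076,0,0.030,0,0,0,-1,-0.076,0,0.064,0,0,0,-1,-0.076,0,0.064,0,0,0,-1,-0.076,0,0.064,0,0,0]'
python3 -c "
from h import *
c=snap('scene','sK');crop(c,400,185,40,'sKc',10);snap('wrist','wK')
plan([.451,-.127,.075],165)"
```

```text
time: 8.83
ee_pos: [0.4513, -0.1263, 0.1398]
orientation: [-1.017, 1.32, 1.018]
force: [-0.6, 0.5, 0.2]
grip_width: 0.0855
t 8.93 tcp [ 0.4507 -0.1276  0.1394] F [ 0.58 -0.27  0.47] w 0.0853 jawdir [-0.966  0.257  0.001] q6 -0.32
SHIFT mm [64.4 -0.2  0.7] TURN deg [ 0.12 -0.03 -0.06] dist 0.064
```

View pics/wK.png

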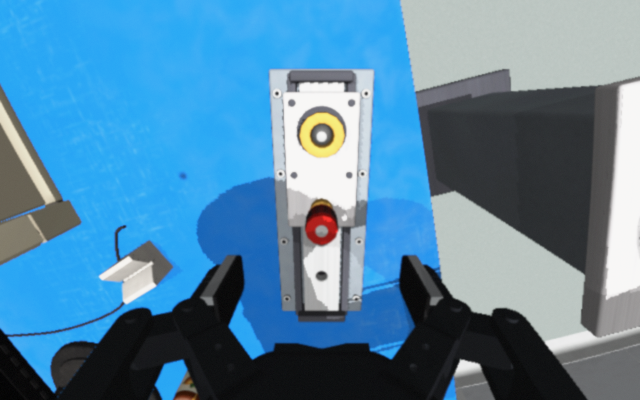

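wK shows the bushing on the pin at (322,134) and the knob top at about (321,231). I'll verify the knob height from wF and wK.

Run:
```python
from h import *
W=load('wK');F=load('wF')
im=cv2.cvtColor(W['image'],cv2.COLOR_RGB2HSV)[195:255,295:350]
m=(((im[...,0]<8)|(im[...,0]>172))&(im[...,1]>120)&(im[...,2]>60)).astype(np.uint8)
ys,xs=np.nonzero(m);print(xs.min()+295,xs.max()+295,ys.min()+195,ys.max()+195)
# top ellipse: bottom edge & width
w=xs.max()-xs.min()+1; cu=(xs.max()+xs.min())/2+295; print(w)
for cv_ in [230,231,232]:
  print(cv_,onz(W,cu,cv_,.086),tri(ray(W,cu,cv_),ray(F,318.7,184.9)))
crop(W,321,225,30,'wKc')
s=bot.get_state()
```

```text
305 337 205 244
33
230 [ 0.45054848 -0.12737999  0.086     ] (array([ 0.45038507, -0.1277239 ,  0.08680523]), [np.float64(6.822924275548546e-05), np.float64(6.8229242755535e-05)])
231 [ 0.45074979 -0.12662469  0.086     ] (array([ 0.4500738 , -0.12880705,  0.0909007 ]), [np.float64(8.413184170574555e-05), np.float64(8.413184170577866e-05)])
232 [ 0.45095165 -0.12586738  0.086     ] (array([ 0.44977568, -0.12984445,  0.09482304]), [np.float64(9.93610364697566e-05), np.float64(9.936103646974275e-05)])
```

View pics/wKc.png

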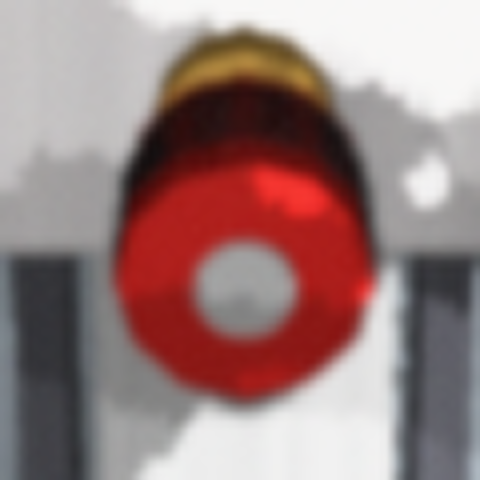

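```bash
python3 -m creep '[-1,0.020,0,0,0,0,0,-1,0.040,0,0,0,0,0,-1,0.055,0,0,0,0,0,-1,0.062,0,0,0,0,0,-1,0.064,0,0,0,0,0,-1,0.064,0,0,0,0,0,-1,0.064,0,0,0,0,0]'
python3 -c "
from h import *
c=snap('scene','sL');crop(c,400,185,40,'sLc',10)
plan([.451,-.1275,.075],165)"
```

```text
time: 9.52
ee_pos: [0.4512, -0.128, 0.0762]
orientation: [-1.016, 1.321, 1.015]
force: [0.2, -0.6, 0.1]
grip_width: 0.0855
t 9.57 tcp [ 0.4513 -0.1279  0.0764] F [-0.32 -0.51  0.26] w 0.0854 jawdir [-0.966  0.257 -0.001] q6 -0.32
SHIFT mm [1.4 0.4 0.3] TURN deg [ 0.11 -0.01  0.04] dist 0.001
```

View pics/sLc.png

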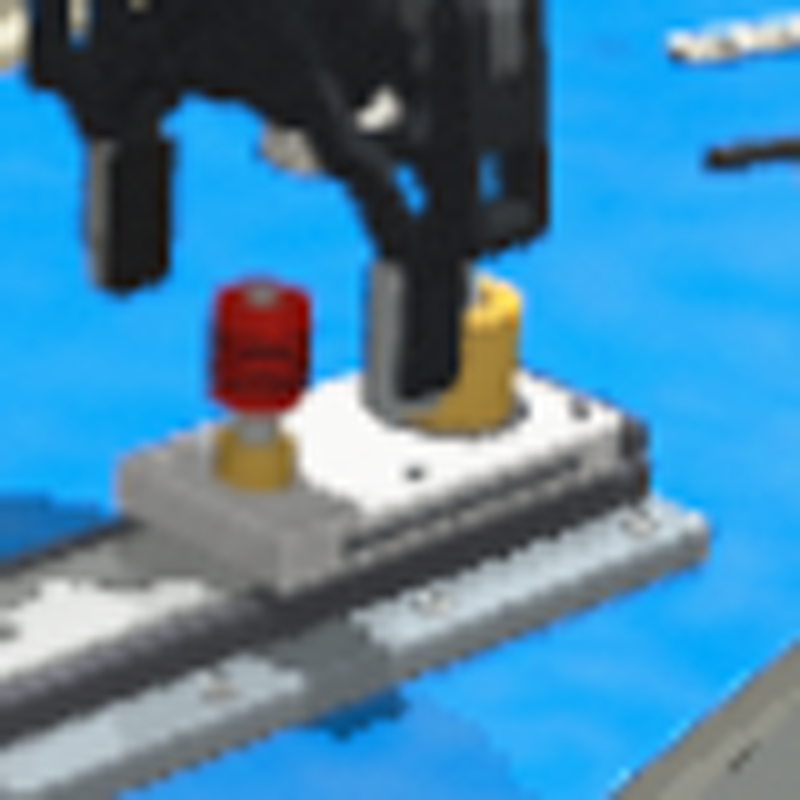

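The knob is between the open pads and the bushing is still seated. Closing.

```bash
python3 -m creep '[0,0.001,0,0,0,0,0,0.4,0.001,0,0,0,0,0,0.6,0.001,0,0,0,0,0,1,0.001,0,0,0,0,0,1,0.001,0,0,0,0,0,1,0.001,0,0,0,0,0,1,0.001,0,0,0,0,0,1,0.001,0,0,0,0,0,1,0.001,0,0,0,0,0]' 50
python3 -c "
from h import *
c=snap('scene','sM');crop(c,400,185,40,'sMc',10)
plan([.451,-.1275,.075],165)"
```

```text
time: 10.32
ee_pos: [0.451, -0.1278, 0.0752]
orientation: [-1.016, 1.321, 1.016]
force: [-1.8, 1.6, 0.9]
grip_width: 0.0223
t 10.37 tcp [ 0.451  -0.1278  0.0752] F [-2.14  1.7  -0.25] w 0.0229 jawdir [-0.966  0.257  0.   ] q6 -0.32
SHIFT mm [0.2 0.1 0.3] TURN deg [ 0.11 -0.01 -0.01] dist 0.0
```

View pics/sMc.png

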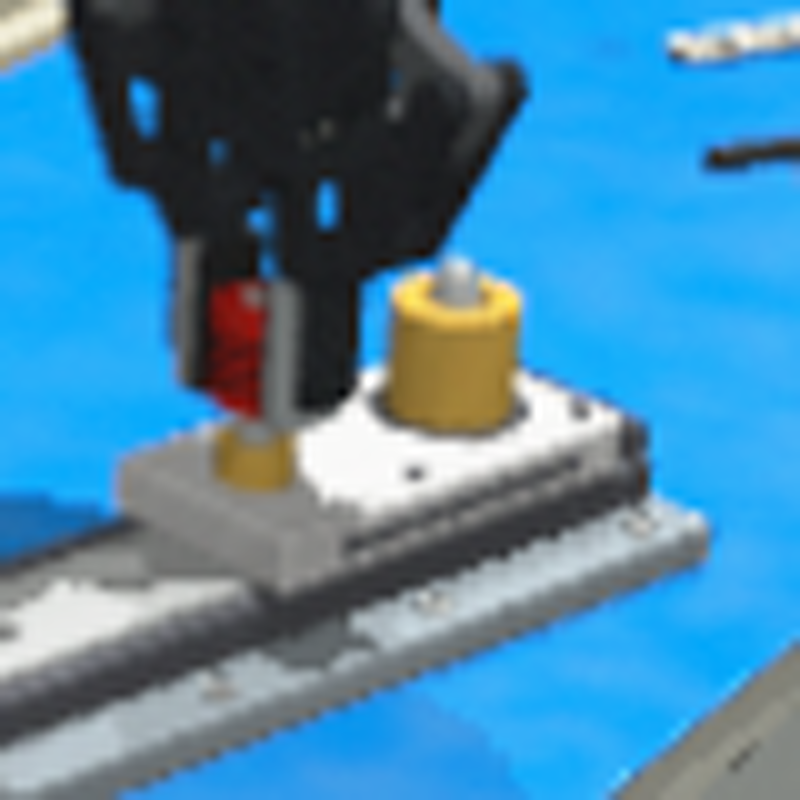

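The knob is gripped at 22.5 mm. Pulling it up 10 mm.

```bash
python3 -m creep '[1,-0.003,0,0,0,0,0,1,-0.006,0,0,0,0,0,1,-0.009,0,0,0,0,0,1,-0.011,0,0,0,0,0,1,-0.011,0,0,0,0,0,1,-0.011,0,0,0,0,0]'
python3 -c "
from h import *
c=snap('scene','sN');crop(c,400,185,40,'sNc',10)
plan([.451,-.1275,.075],165)"
```

```text
time: 10.87
ee_pos: [0.451, -0.1278, 0.0861]
orientation: [-1.016, 1.321, 1.016]
force: [0.2, 0.3, -5.6]
grip_width: 0.0226
t 10.92 tcp [ 0.451  -0.1278  0.086 ] F [ 0.87  0.27 -5.65] w 0.0226 jawdir [-0.966  0.257  0.   ] q6 -0.32
SHIFT mm [11.   0.   0.3] TURN deg [ 0.1  -0.01 -0.01] dist 0.011
```

View pics/sNc.png

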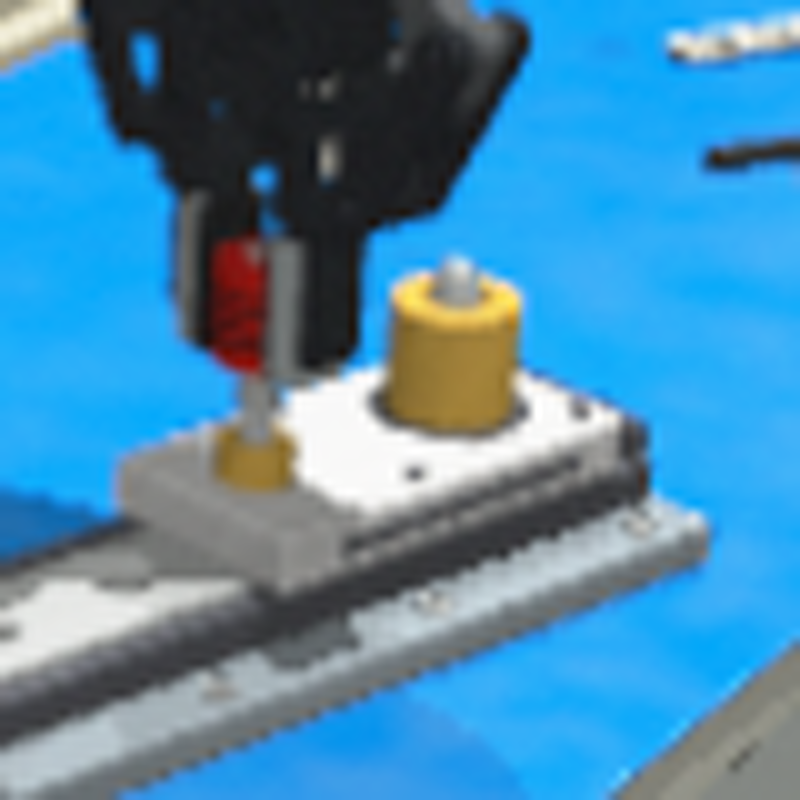

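The upward pull needs 5.6 N, which is 11 mm of spring travel, so the pin is clear. Sliding 40 mm.

```bash
python3 -m creep '[1,0,0,0.004,0,0,0,1,0,0,0.010,0,0,0,1,0,0,0.016,0,0,0,1,0,0,0.022,0,0,0,1,0,0,0.028,0,0,0,1,0,0,0.034,0,0,0,1,0,0,0.038,0,0,0,1,0,0,0.040,0,0,0,1,0,0,0.040,0,0,0,1,0,0,0.040,0,0,0]'
python3 -c "
from h import *
c=snap('scene','sO');crop(c,390,190,40,'sOc',10);snap('wrist','wO')
s=bot.get_state();print(s['ee_pos']-np.array([.451,-.1278,.086]),np.linalg.norm(s['ee_pos'][:2]-np.array([.451,-.1278])))
plan([.4614,-.0892,.075],165)"
```

```text
time: 11.75
ee_pos: [0.4613, -0.0886, 0.0859]
orientation: [-1.015, 1.32, 1.016]
force: [0.5, 1.8, -4.9]
grip_width: 0.0224
[ 1.02666981e-02  3.89115326e-02 -3.06875220e-05] 0.04024316660355874
t 11.85 tcp [ 0.4613 -0.0889  0.086 ] F [ 0.41  0.79 -4.75] w 0.0223 jawdir [-0.966  0.257  0.   ] q6 -0.4
SHIFT mm [11.  -0.2 -0.3] TURN deg [ 0.09  0.03 -0.01] dist 0.011
```

View pics/sOc.png

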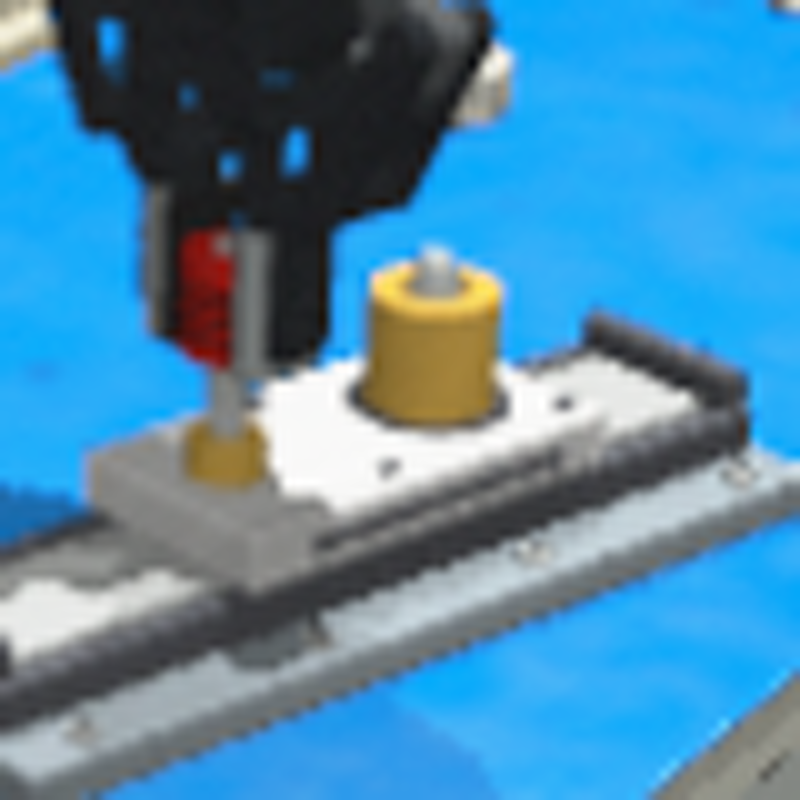

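View pics/wO.png

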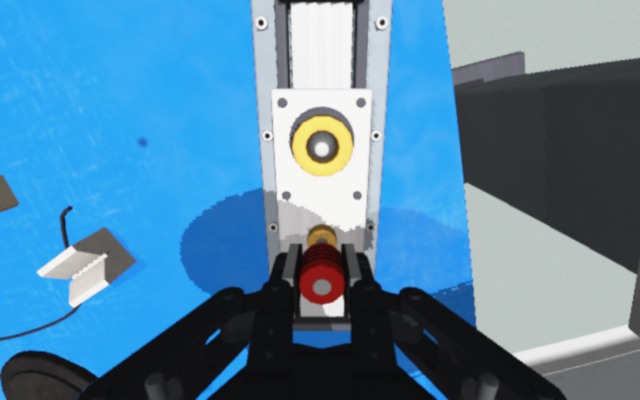

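The section has moved about 40 mm with the bushing still on its pin. Lowering to the rest position.

```bash
python3 -m creep '[1,0.003,0,0,0,0,0,1,0.006,0,0,0,0,0,1,0.008,0,0,0,0,0,1,0.010,0,0,0,0,0,1,0.011,0,0,0,0,0,1,0.011,0,0,0,0,0]'
python3 -c "
from h import *
plan([.4614,-.0892,.0712],165)"
```

```text
time: 12.35
ee_pos: [0.4613, -0.089, 0.075]
orientation: [-1.015, 1.321, 1.016]
force: [-1.9, 2.1, -0.3]
grip_width: 0.0224
t 12.35 tcp [ 0.4613 -0.089   0.075 ] F [-1.9   2.08 -0.27] w 0.0224 jawdir [-0.966  0.257  0.   ] q6 -0.4
SHIFT mm [ 3.8 -0.2 -0.2] TURN deg [ 0.09  0.02 -0.01] dist 0.004
```

The axial force is about 0 at the rest height, so the pin has entered the hole. Pushing home.

```bash
python3 -m creep '[1,0.002,0,0,0,0,0,1,0.003,0,0,0,0,0,1,0.004,0,0,0,0,0,1,0.005,0,0,0,0,0,1,0.005,0,0,0,0,0,1,0.005,0,0,0,0,0]'
python3 -c "
from h import *
c=snap('scene','sP');crop(c,390,190,40,'sPc',10);snap('wrist','wP');snap('top','tP')
plan([.4614,-.0892,.0712],165)"
```

```text
time: 12.85
ee_pos: [0.4613, -0.0893, 0.0717]
orientation: [-1.017, 1.321, 1.015]
force: [-7.7, 2.8, 14.5]
grip_width: 0.0225
t 13.0 tcp [ 0.4613 -0.0893  0.0717] F [-7.56  3.43 14.68] w 0.0225 jawdir [-0.967  0.257 -0.001] q6 -0.4
SHIFT mm [ 0.5 -0.1  0.1] TURN deg [ 0.13 -0.02  0.04] dist 0.0
```

View pics/sPc.png

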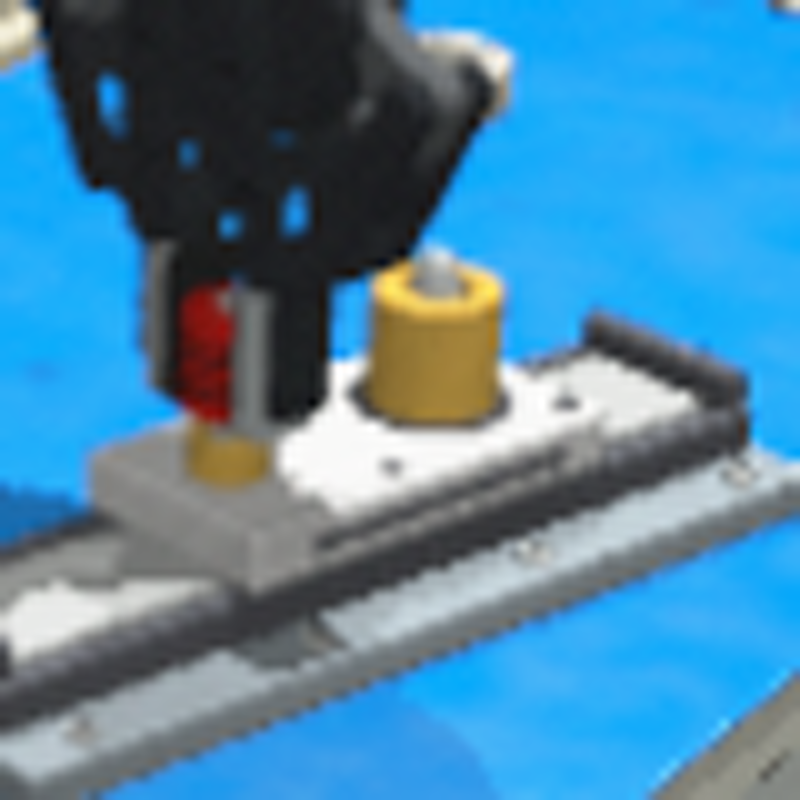

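View pics/tP.png

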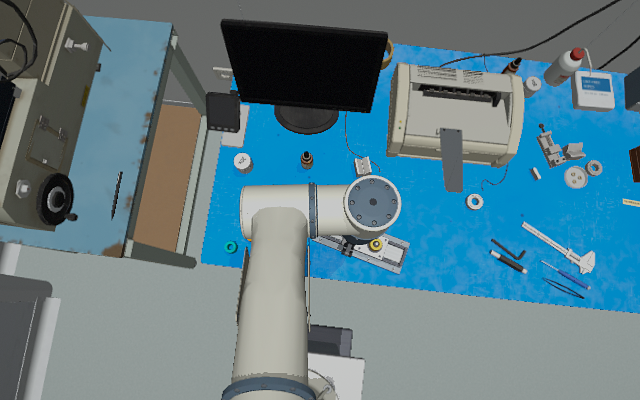

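sP shows the knob low with the bushing seated. The axial load is 14.7 N, well over the 2 N spring, so it is at the hard stop. I'll check for knob slip in the grip and the section travel.

Run:
```python
from h import *
for n in ['wO','wP']:
    W=load(n); im=cv2.cvtColor(W['image'],cv2.COLOR_RGB2HSV)
    r=im[230:310,285:360]; m=((r[...,0]<8)|(r[...,0]>172))&(r[...,1]>120)&(r[...,2]>60); ys,xs=np.nonzero(m); print(n,'knob',xs.min()+285,xs.max()+285,ys.min()+230,ys.max()+230)
    r=im[90:215,270:370]; m=((r[...,0]>18)&(r[...,0]<35)&(r[...,1]>90)&(r[...,2]>150)).astype(np.uint8)
    q=max(cv2.findContours(m,cv2.RETR_EXTERNAL,cv2.CHAIN_APPROX_NONE)[0],key=cv2.contourArea); (x,y),rad=cv2.minEnclosingCircle(q); print('bush',x+270,y+90,rad)
    B=onz(W,x+270,y+90,.07); d=B[:2]-np.array([.4338,-.1899]); print(B, 'travel',d@[.259,.966],'lat',d@[-.966,.259])
T=load('tP')
im=T['image'][230:262,355:400]; 
h=cv2.cvtColor(im,cv2.COLOR_RGB2HSV);m=((h[...,0]>15)&(h[...,0]<35)&(h[...,1]>90));ys,xs=np.nonzero(m);u=(xs.mean()+355,ys.mean()+230);B=onz(T,*u,.07);d=B[:2]-np.array([.4337,-.1907]);print('top',u,B,d@[.259,.966])
print(bot.get_state()['force'])
crop(load('wP'),320,230,40,'wPc',6) if 0 else None
```

```text
wO knob 299 344 243 303
bush 322.203800201416 145.2925033569336 30.56855010986328
[ 0.44362829 -0.15110374  0.07      ] travel 0.04002271876528044 lat 0.0005541005446425615
wP knob 299 344 243 303
bush 322.4816131591797 149.11593627929688 33.73269271850586
[ 0.44352614 -0.15172453  0.07      ] travel 0.039396576326594906 lat 0.000491992291556945
top (np.float64(375.0103092783505), np.float64(244.63917525773195)) [ 0.44128375 -0.15061913  0.07      ] 0.040682312350023044
[-7.55895271  3.42511536 14.67535065]
```

View pics/wP.png

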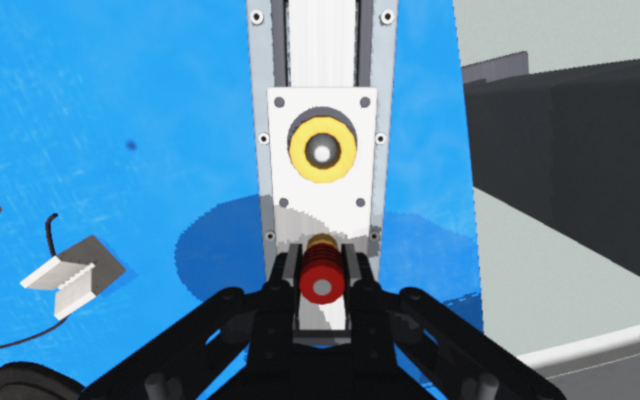

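The knob hasn't slipped: its pixels in the hand view are identical in wO and wP. Section travel is 39.4 to 40.7 mm. The can (242,160) and bottle (307,158) are where they started. Handing in with the push held.

```bash
python3 -c "
from plant import close_job
print(close_job())"
```

```text
the job is handed in; nothing more can be done
None
```

I put the wide-bore brass bushing on the gauge pin and let it go. Then I pulled the lock knob up 11 mm, slid the section to the next hole and pushed the knob down. I handed the job in at about 13 s, still gripping the knob and pressing it down; no verdict is reported.

**Last checks:**
- **Section:** travel measured 39.4 mm by the wrist camera and 40.7 mm by the top camera, against 40 ± 3 mm.
- **Lock pin:** the tool went 3.5 mm below the rest height under 14.7 N of axial load. That is well over the 2 N spring, so I take it to be at the hard stop. The knob had not slipped in the grip.
- **Bushing:** seated and upright on the pin, about 0.5 mm off sideways.
- **Bystanders:** the can and bottle are at their starting pixels. The arm hid the narrow bushing in the last top view, so I could not confirm it there, but the gripper never touched it.

**Disagreements:**
- **Height measurements:** the fixed cameras gave heights about 3 mm low. Mixing the top camera with wrist views gave heights 3–4 mm too high, and one taken while the arm was still settling was 30 mm too high. I relied on pairs of wrist views, which gave 30.1 mm for the bushing top and 86.8 mm for the knob top (30 and 86 expected).
- **Sideways load:** about 8 N remains on the knob at the end.

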